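# Clear the magnifier and set out the dapping cube

## Task

First swing the bench magnifier out of the way: pull up the spring pin by its knob, swing the lens arm round to its other station and let the pin drop fully home there. Then set the steel dapping cube on the bench, big cup still up, exactly midway between the steel bench block and the punch stand, in line with both and square to the bench block. Put the cube down without dropping it, and leave the other things on the bench where they are.

Things in the scene. Friction and masses are not known exactly. Their poses are not given: they have to be found in the camera images.
- magnifier: Fixed swing-arm bench magnifier: round dark base (diameter 110), 32 mm post and a round bare aluminium index head (diameter 176, z 90 to 100 mm, with a raised arc and two end blocks on it up to 110 mm). Origin on the bench on the post's axis, which is the swing axis of the lens arm; z up. The arm points along the body's -x at its first station.
- lens_arm (a joint): Swing of the lens arm about the magnifier's vertical axis, rad, counterclockwise from above. The pin holds it at two stations only: 0 (start: the lens is over the gap between block and stand) and 1.40 (aside, towards -y); an end stop 0.03 beyond each. Flat dark bar, z 113 to 121 mm, 26 wide. With the pin up it swings easily (0.05 N m) and stays where left.
- index_pin (a joint): Lift of the sprung index pin, m: 0 fully home in a station, 0.016 the upper stop. It must be up 0.010 to clear the raised arc between stations; 0.013 to 0.014 is a good lift. The spring pulls it down with 2 N at home, 6 N at the top. Between stations it rides on the arc at 0.009; it drops home only within about 0.02 rad of a station.
- pin_knob (a point): Middle of the pin's knob: an upright brass cylinder, diameter 24, height 26 mm, on the lens arm 75 mm from the swing axis; this point is its centre, 140 mm above the bench when home. Nothing stands higher near it; the arm's top is 19 mm below this point. Moves up and round with the pin and arm.
- lens (a point): Centre of the round glass lens in its black ring (outer diameter 92, z 111 to 123 mm), at the end of the lens arm, 190 mm from the swing axis.
- dapping_cube: Steel dapping cube, 45 x 45 x 45 mm, about 0.6 kg, loose, with one big round cup (30 mm wide, 10 deep) in its top and small dimples on its four sides. Origin at the centre of its underside, z up, x and y square to its sides. It starts either left or right on the bench.
- bench_block: Fixed square steel bench block on a black rubber base, 80 x 80 mm, 40 high. Origin at the centre of its underside, x and y square to its sides, z up. The punch stand always stands 240 mm from it, centre to centre, along its own -y; the two are the same width (80) along that line.
- punch_stand: Fixed black block, 110 (x) by 80 (y) by 36 mm high with eight upright ball-headed steel punches, 77 mm high at most. Origin at the centre of its underside. Its yaw may differ from the bench block's by up to 0.1 rad.
- tin: Bystander: plain round closed tin, diameter 60, height 42 mm; origin at the centre of its underside.
- hammer: Bystander: hammer lying on the bench, about 0.3 m long at most; origin near the middle of its length, handle to its -x.
- flat_file: Bystander: short flat file with a wooden handle, 150 mm long along its x, 18 high at most; origin at the joint of handle and blade.
- steel_bar: Bystander: steel bar 70 x 20 x 14 mm, lying.
- bangle: Bystander: copper ring lying flat, diameter 68, 12 high.
- jar: Bystander: amber glass jar with a steel lid, diameter 50, 70 high.
- dish: Bystander: small white bowl, diameter 70, 25 high.
There are look-alikes about, which are no part of the job. Leave any green look-alike of the dapping_cube alone.

How it is judged:
On the way, in this order (a step that is already met when the one before it is completed fails the run):
1. the lens arm is at its other station with the pin fully home (value of joint lens_arm above 1.36 rad and value of joint index_pin below 0.003 m), for 0.2 s.
2. the cube stands midway between bench block and punch stand (x of dapping_cube in the frame of bench_block between -0.01 and 0.01 m and y of dapping_cube in the frame of bench_block between -0.13 and -0.11 m and height (world z) of dapping_cube below 0.003 m and angle between dapping_cube's own z axis and vertical below 0.05 rad and (angle between the x axis of dapping_cube and the x axis of bench_block, either way round below 0.14 rad or angle between the x axis of dapping_cube and the y axis of bench_block, either way round below 0.14 rad) and linear speed of dapping_cube below 0.01 m/s), for 0.2 s.
At the end, for the whole second after the job is handed in: Lens arm at its second station (over 1.36 rad), pin home (under 3 mm up); cube at rest on the bench, cup up, centre within 10 mm of midway between block and stand, along and across their line, sides within 0.14 rad of square to the block (all of step 1 and all of step 2); the robot touches nothing.
It fails at once if a bystander is moved by more than 30 mm (distance of any of tin, hammer, flat_file, steel_bar, bangle, jar, dish from where it was at the start of the episode above 0.03 m).
It fails at once if the cube is dropped (falls faster than 0.5 m/s out of the fingers) (linear speed of dapping_cube above 0.5 m/s and contact force between the fingers and dapping_cube below 0.2 N).
It also fails if it takes over 64 s, if anything falls off the work surface, if the arm or the gripper's body presses on something with over 40 N, if the wrist force passes 120 N, or if a joint passes its speed limit or range.

## Robot

A 6-joint arm with a two-finger parallel gripper is mounted at the origin on the work surface. World frame = base frame: x ahead of the robot, y to its left, z up, the work surface at z = 0. Lengths are in m, angles in rad, forces in N, time in s.
With the tool pointing down it reaches from about 0.4 to 0.825 m from the base axis. Payload 7 kg.
Tool frame: the origin (TCP) lies at the very end of the fingers, on their centre line; the grasp point (between the pads) lies 19 mm behind it (arm.grasp_offset is the distance from the TCP to the grasp point, in m); z points along the fingers, y is the line along which they close (so a half turn about z gives the same grasp; the last joint's range is limited). The gripper opens to 88 mm and grips with 3 to 60 N. Pads are 19 mm wide; open, the fingers measure 130 mm over their backs; the gripper's body (78 mm by 193 mm) begins 47 mm behind the grasp point.
Start: joints at [1.41, 0.359, 0.012, 0, -1.224, -0.288], TCP at [0.293, 0.608, 0.227] pointing down, gripper open.
Joint ranges: [-3.07, 3.07], [-1.43, 2.12], [-1.02, 1.25], [-3.03, 1.67], [-3.05, -0], [-3.03, 3.03]. Speed limits (rad/s): [2.39, 2.39, 3.01, 3.14, 3.14, 3.14].

## Interface

Orientations are given as [roll, pitch, yaw] about the fixed x, y, z axes, in that order (R = Rz(yaw) Ry(pitch) Rx(roll)).
In Python, from station import get_state, cams, arm, nets gives the robot as it stands.
- The arm moves only by the shell command python3 -m creep 'ROWS' [FORCE]. ROWS is a JSON object of lists of equal length, an entry for each row: "translation": the shift along the world's x, y, z in mm, a list of three; "spin": the turn about the world's z in rad; "gripper": the opening, from 0 (shut) to 1 (fully open). In form: {"translation": [[dx, dy, dz], ...], "spin": [spin, ...], "gripper": [gripper, ...]}. A call has 1 to 8 rows; each row shifts and turns the commanded pose from where the row before left it; what a row does not reach is not made up. A row lasts 1/10 s, in which the tool goes at most 50 mm and 8.59 degrees, less where a joint would pass 70% of its speed; a pose out of reach is approached as far as the arm can. A call is refused whole if a number of a shift passes 50 or a number of a turn 0.15, either way. A call with a gripper value outside its range is refused whole. The fingers move at their own pace and stop on an object; FORCE is the grip in N (left out, the last holds). Time passes only in rows, so rows that do not move let the fingers close. It gives the time, the measured TCP pose, the force, the opening and the grip force at its end, in the units of the state.
- get_state(): the state, without advancing time (a new reading comes with each control period).
- cams.grab_frame(name): name is "scene" or "top"; returns a dict with "img" (400x640x3 uint8, red, green, blue), "mtx" (3x3 intrinsics, pixels), "R" (3x3) and "t" (3): a world point X has camera coordinates R X + t. Camera axes: x right, y down, z forward; pixel columns grow to the right and rows downward; lengths in m; the calibration is good to about 2 mm. A picture is of the moment at which its call begins. There is no depth.
- arm.job_done(): hands the job in; it is judged then, once.
Trained networks look in the newest picture that a camera, given by its name, has taken for a name from the list of things; names that differ only in an ending like _2 or _b are one class to them, and where a whole thing is asked for, a point or a joint stands for the part that bears it (a point fixed in the world has none). Each returns a list of dicts, best first, with "confidence" (0 to 1); they miss things now and then, are a little off and sometimes report something else, mostly with a low value. They report only what shows in the picture. A call takes as long as a camera call. They do not tell look-alikes from the thing itself.
- nets.search_frame(camera, label): "centre" ([x, y, z] in m, in world coordinates, good to about 4 mm: the middle of the surface that is visible of it).
- nets.pinpoint(camera, label): "centre" ([x, y, z] in m, in world coordinates, good to about 4 mm: a listed point, or the origin of a listed thing).
The state is a dict: "t": time; "q": joint angles; "qd": joint speeds; "joint_efforts": joint torques, N m; "eef_pos": TCP position; "ee_rot": TCP orientation; "force": force on the tool from outside, world axes, zero at the start; "moment": the same for the moment, N m; "width": finger opening in m; "gripper_force": force on a finger pad.
Only numpy, scipy, OpenCV 4.12 (cv2) and the standard library are available. Lean on these libraries where they do the work, as an engineer would, in place of code of your own. Each camera call takes 0.05 s, during which the arm holds its last target. There are 200 camera calls.

## Working session

There is one attempt and no reset: what is moved stays moved. The work goes in short steps, Python scripts to look and compute and a shell command to move; the robot and the scene stay as the last step left them, time stands still between calls to the robot, and variables do not carry over. Pictures are saved under pics/ and viewed, at most 10 in all, crops included, and the job is handed in when it is done.

```bash
mkdir -p pics; python3 - <<'E'
from station import get_state,cams,arm,nets
import cv2,numpy as np
for c in("scene","top"):
    f=cams.grab_frame(c); cv2.imwrite(f"pics/{c}0.png",f["img"][:,:,::-1])
    print(c,f["mtx"].round(1).tolist(),f["R"].round(3).tolist(),f["t"].round(3).tolist())
    for l in("magnifier","pin_knob","lens","dapping_cube","bench_block","punch_stand"):
        print(l,[(np.round(d["centre"],3).tolist(),round(d["confidence"],2)) for d in nets.pinpoint(c,l)])
s=get_state();print(s["t"],s["eef_pos"],s["ee_rot"],s["force"],s["width"])
E
```

```text
scene [[452.9, 0.0, 322.3], [0.0, 452.9, 198.9], [0.0, 0.0, 1.0]] [[0.476, 0.879, -0.005], [0.672, -0.367, -0.643], [-0.567, 0.303, -0.766]] [-0.244, -0.313, 1.529]
magnifier [([0.685, -0.012, 0.002], 0.81)]
pin_knob [([0.607, -0.028, 0.136], 0.66)]
lens [([0.495, -0.044, 0.118], 0.56)]
dapping_cube [([0.477, -0.345, 0.002], 0.91), ([0.41, -0.43, -0.002], 0.91), ([0.388, -0.294, 0.002], 0.64)]
bench_block [([0.481, 0.081, 0.004], 0.84)]
punch_stand []
top [[407.9, 0.0, 320.2], [0.0, 407.9, 204.0], [0.0, 0.0, 1.0]] [[0.006, -1.0, -0.004], [-0.977, -0.005, -0.213], [0.213, 0.005, -0.977]] [-0.008, 0.602, 1.239]
magnifier [([0.686, -0.012, 0.002], 0.73)]
pin_knob [([0.612, -0.021, 0.139], 0.64), ([0.687, -0.012, -0.001], 0.43)]
lens [([0.496, -0.041, 0.119], 0.84)]
dapping_cube [([0.384, -0.293, -0.001], 0.79), ([0.409, -0.428, -0.002], 0.66), ([0.473, -0.343, -0.002], 0.53)]
bench_block [([0.592, -0.164, 0.004], 0.67), ([0.48, 0.081, -0.0], 0.64)]
punch_stand [([0.5, -0.159, 0.001], 0.61), ([0.482, -0.346, 0.004], 0.49)]
0.7 [0.29287581 0.60811826 0.22656172] [ 3.14155955e+00 -2.33473587e-05 -4.48771424e-01] [-0.57534965 -0.53379987  0.21780889] 0.08761403806169227
```

View pics/scene0.png

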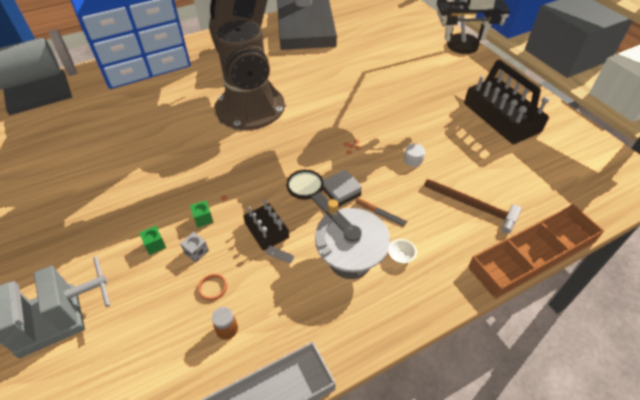

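View pics/top0.png

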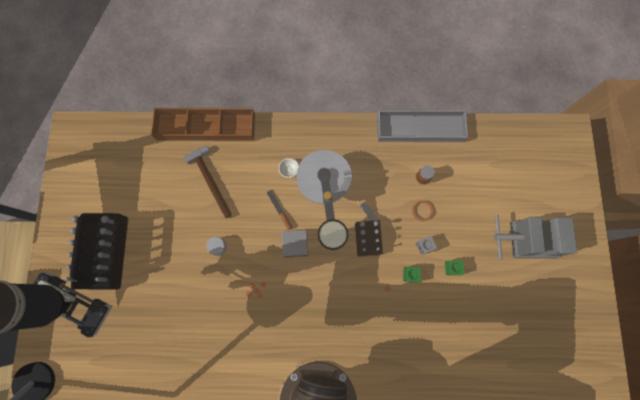

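The scene holds three candidates for the cube:
- Grey steel cube: scene (194,247), top (427,244).
- Green look-alike: scene (152,240), top (455,267).
- Green look-alike: scene (201,213), top (412,275).

I choose the grey one and check it in a close crop, together with the knob, block and stand.

```bash
cat > h.py <<'E'
import cv2,numpy as np
from station import get_state,cams,arm,nets
def P(f): return f["mtx"]@np.c_[f["R"],f["t"]]
def ray(f,uv,z):
    "world points on plane z"
    uv=np.atleast_2d(uv); C=-f["R"].T@f["t"]
    d=np.c_[uv,np.ones(len(uv))]@np.linalg.inv(f["mtx"]).T@f["R"]
    return C+d*((z-C[2])/d[:,2])[:,None]
def proj(f,X):
    p=np.c_[np.atleast_2d(X),np.ones(len(np.atleast_2d(X)))]@P(f).T; return p[:,:2]/p[:,2:]
def tri(f,a,g,b):
    X=cv2.triangulatePoints(P(f),P(g),np.float64(a).reshape(2,1),np.float64(b).reshape(2,1))[:,0]; return X[:3]/X[3]
def crop(f,x,y,w,h,s): return cv2.resize(f["img"][y:y+h,x:x+w,::-1],None,fx=s,fy=s,interpolation=cv2.INTER_CUBIC)
E
python3 - <<'E'
from h import *
T=cams.grab_frame("top");S=cams.grab_frame("scene")
a=crop(T,270,150,180,100,4);a=crop(T,275,180,170,85,4.5)
b=crop(S,180,165,215,105,3.55)
w=765
cv2.imwrite("pics/c1.png",np.vstack([cv2.resize(a,(w,int(a.shape[0]*w/a.shape[1]))),cv2.resize(b,(w,int(b.shape[0]*w/b.shape[1])))])[:600])
# knob by colour
for n,f,(x,y) in(("T",T,(327,196)),("S",S,(333,204))):
    hsv=cv2.cvtColor(f["img"],cv2.COLOR_RGB2HSV)
    m=np.zeros(hsv.shape[:2],np.uint8);m[y-9:y+10,x-9:x+10]=1
    m&=((hsv[...,1]>120)&(hsv[...,2]>110)).astype(np.uint8)
    v,u=np.nonzero(m);print(n,len(u),u.mean(),v.mean(),u.min(),u.max(),v.min(),v.max())
    c=(u.mean(),v.mean()); 
    if n=="T":ct=c
print("knob",tri(T,ct,S,c).round(4))
E
```

```text
T 46 327.10869565217394 195.3695652173913 324 330 192 199
S 136 332.58088235294116 205.22794117647058 326 342 195 212
knob [ 0.6114 -0.0256  0.1434]
```

View pics/c1.png

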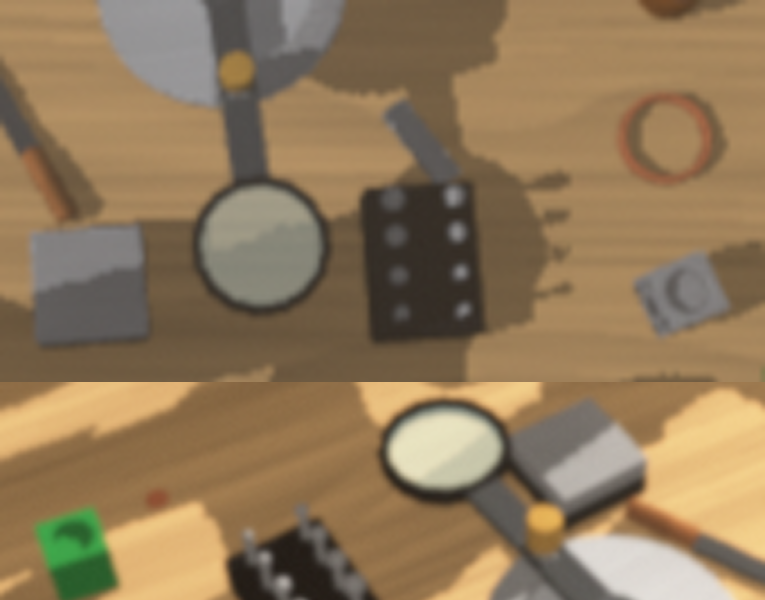

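The picture confirms the choice: the grey cube with the cup up is at top (427,244), and the other two are green. The brass knob triangulates to (0.611,-0.025,0.143). Moving there.

```bash
python3 -m creep '{"translation":[[20,-40,-1],[20,-40,-1],[20,-40,-1],[20,-40,-1],[20,-40,-1],[20,-40,-1],[20,-40,-1],[20,-40,-1]],"spin":[0,0,0,0,0,0,0,0],"gripper":[0.6,0.6,0.6,0.6,0.6,0.6,0.6,0.6]}' 15; python3 -m creep '{"translation":[[20,-40,-3],[20,-40,-3],[20,-40,-3],[20,-40,-3],[20,-40,-3],[20,-38,-3],[20,-35,-3],[18,-30,-3]],"spin":[0,0,0,0,0,0,0,0],"gripper":[0.6,0.6,0.6,0.6,0.6,0.6,0.6,0.6]}'; python3 -m creep '{"translation":[[0,-8,0],[0,0,0],[0,0,0]],"spin":[0,0,0],"gripper":[0.6,0.6,0.6]}'
```

```text
t: 1.6
eef_pos: [0.4534, 0.2865, 0.2189]
ee_rot: [-3.141, -0.0, -0.448]
force: [0.5, 1.1, 0.5]
width: 0.0528
gripper_force: 0.0
t: 2.4
eef_pos: [0.6116, -0.0169, 0.1946]
ee_rot: [-3.141, -0.0, -0.449]
force: [0.4, 1.2, 0.6]
width: 0.0525
gripper_force: 0.0
t: 2.7
eef_pos: [0.6106, -0.0225, 0.1947]
ee_rot: [-3.141, 0.0, -0.449]
force: [-0.0, 0.8, 0.7]
width: 0.0523
gripper_force: 0.0
```

```bash
python3 -m creep '{"translation":[[0,-2,-20],[0,0,-20],[0,0,-15],[0,0,-11],[0,0,0]],"spin":[0,0,0,0,0],"gripper":[0.6,0.6,0.6,0.6,0.6]}'; python3 -m creep '{"translation":[[0,0,0],[0,0,0],[0,0,0],[0,0,0],[0,0,0],[0,0,0]],"spin":[0,0,0,0,0,0],"gripper":[0,0,0,0,0,0]}' 30
```

```text
t: 3.2
eef_pos: [0.6099, -0.0239, 0.1274]
ee_rot: [3.14, 0.002, -0.448]
force: [-0.4, -0.3, 0.3]
width: 0.0526
gripper_force: 0.0
t: 3.8
eef_pos: [0.6111, -0.0249, 0.1291]
ee_rot: [-3.141, -0.001, -0.449]
force: [-1.8, 0.2, 3.9]
width: 0.0235
gripper_force: 30.0
```

```bash
python3 -m creep '{"translation":[[0,0,4],[0,0,5],[0,0,4],[0,0,0],[0,0,0]],"spin":[0,0,0,0,0],"gripper":[0,0,0,0,0]}'
```

```text
t: 4.3
eef_pos: [0.611, -0.0248, 0.1414]
ee_rot: [-3.141, -0.0, -0.449]
force: [2.5, 0.1, -5.5]
width: 0.0234
gripper_force: 30.0
```

```bash
python3 - <<'E'
from h import *
for c in("top","scene"):
    cams.grab_frame(c)
    for l in("magnifier","pin_knob","lens"):
        print(c,l,[(np.round(d["centre"],4).tolist(),round(d["confidence"],2)) for d in nets.pinpoint(c,l)])
k=np.array([.6108,-.025])
for m in([.6855,-.012],[.6845,-.0135],[.685,-.011]):
    m=np.array(m);d=k-m;print(np.hypot(*d),np.arctan2(-d[1],-d[0]))
m=np.array([.6855,-.012]);d=k-m
for i in range(0,15):
    a=i*.1;R=np.array([[np.cos(a),-np.sin(a)],[np.sin(a),np.cos(a)]]);p=R@d-d;print(i,(p*1000).round(1))
E
```

```text
top magnifier []
top pin_knob [([0.4776, -0.3441, -0.0006], 0.49)]
top lens [([0.4995, -0.0397, 0.117], 0.92)]
scene magnifier [([0.6882, -0.0133, 0.0033], 0.81)]
scene pin_knob [([0.6101, -0.0267, 0.1507], 0.45)]
scene lens [([0.4915, -0.0423, 0.121], 0.61)]
0.07582275384078317 0.1723038024892398
0.07459182260811166 0.1547897797181953
0.07550920473690613 0.18648690166721668
0 [0. 0.]
1 [ 1.7 -7.4]
2 [  4.1 -14.6]
3 [  7.2 -21.5]
4 [ 11.  -28.1]
5 [ 15.4 -34.2]
6 [ 20.4 -39.9]
7 [ 25.9 -45.1]
8 [ 32.  -49.6]
9 [ 38.4 -53.6]
10 [ 45.3 -56.9]
11 [ 52.4 -59.5]
12 [ 59.7 -61.3]
13 [ 67.2 -62.5]
14 [ 74.8 -62.8]
```

```bash
python3 -m creep '{"translation":[[1.6,-7.4,1],[2.4,-7.2,0],[3.1,-6.9,0],[3.8,-6.6,0],[4.4,-6.1,0],[5,-5.7,0],[0,0,0]],"spin":[0.1,0.1,0.1,0.1,0.1,0.1,0],"gripper":[0,0,0,0,0,0,0]}'
```

```text
t: 5.4
eef_pos: [0.6305, -0.0653, 0.1419]
ee_rot: [-3.141, 0.002, 0.152]
force: [0.2, 0.3, -5.2]
width: 0.0231
gripper_force: 30.0
```

```bash
python3 -m creep '{"translation":[[5.5,-5.2,0],[6.1,-4.5,0],[6.4,-4,0],[6.9,-3.3,0],[7.1,-2.6,0],[7.3,-1.8,0],[7.5,-1.2,0],[0,0,0]],"spin":[0.1,0.1,0.1,0.1,0.1,0.1,0.1,0],"gripper":[0,0,0,0,0,0,0,0]}'
```

```text
t: 6.2
eef_pos: [0.6768, -0.0884, 0.1416]
ee_rot: [-3.14, 0.003, 0.851]
force: [-2.2, -4.9, -5.7]
width: 0.0231
gripper_force: 30.0
```

```bash
python3 -m creep '{"translation":[[4,-1,0],[3.5,0,0],[0,0,0],[0,0,0]],"spin":[0.05,0.05,0,0],"gripper":[0,0,0,0]}'; python3 - <<'E'
from h import *
for c in("top","scene"):
    cams.grab_frame(c)
    for l in("magnifier","lens"):
        print(c,l,[(np.round(d["centre"],4).tolist(),round(d["confidence"],2)) for d in nets.pinpoint(c,l)])
print(get_state()["moment"])
E
```

```text
t: 6.6
eef_pos: [0.6841, -0.0889, 0.1419]
ee_rot: [-3.14, 0.002, 0.948]
force: [-1.9, -5.5, -6.8]
width: 0.0233
gripper_force: 30.0
top magnifier [([0.6843, -0.0113, 0.0002], 0.63), ([0.6837, 0.3632, 0.0013], 0.38)]
top lens [([0.6819, -0.2024, 0.1177], 0.71)]
scene magnifier [([0.6857, -0.014, 0.0024], 0.57)]
scene lens [([0.6797, -0.2056, 0.1197], 0.83)]
[-1.9805453   0.69571948  0.13020787]
```

```bash
python3 -m creep '{"translation":[[0,0,-3],[0,0,-3],[0,0,-3],[0,0,0]],"spin":[0,0,0,0],"gripper":[0,0,0,0]}'
```

```text
t: 7.3
eef_pos: [0.6842, -0.0889, 0.1332]
ee_rot: [-3.14, 0.002, 0.948]
force: [-2.8, -4.7, -4.0]
width: 0.0232
gripper_force: 30.0
```

```bash
python3 -m creep '{"translation":[[0,0,-2],[0,0,-2],[0,0,0]],"spin":[0,0,0],"gripper":[0,0,0]}';python3 -m creep '{"translation":[[0,0,0],[0,0,0],[0,0,0],[0,0,0],[0,0,20],[0,0,40],[0,0,40],[0,0,0]],"spin":[0,0,0,0,0,0,0,0],"gripper":[0.6,0.6,0.6,0.6,0.6,0.6,0.6,0.6]}'; python3 - <<'E'
from h import *
for c in("top","scene"):
    f=cams.grab_frame(c)
    cv2.imwrite(f"pics/{c}1.png",f["img"][:,:,::-1])
    for l in("pin_knob","lens"):
        print(c,l,[(np.round(d["centre"],4).tolist(),round(d["confidence"],2)) for d in nets.pinpoint(c,l)])
    for l in("bench_block","punch_stand","dapping_cube"):
        print(c,l,[(np.round(d["centre"],4).tolist(),round(d["confidence"],2)) for d in nets.pinpoint(c,l)])
T=cv2.imread("pics/top1.png")[200:270,270:450]; S=cv2.imread("pics/scene1.png")[160:270,170:380]
cv2.imwrite("pics/c2.png",np.vstack([cv2.resize(T,(760,296),interpolation=2),cv2.resize(S,(760,300),interpolation=2)]))
E
```

```text
t: 7.6
eef_pos: [0.6843, -0.0889, 0.1296]
ee_rot: [-3.141, 0.002, 0.948]
force: [-3.2, -3.1, -2.9]
width: 0.0231
gripper_force: 30.0
t: 8.4
eef_pos: [0.6887, -0.0886, 0.237]
ee_rot: [3.132, -0.006, 0.952]
force: [0.8, 0.2, 0.9]
width: 0.0525
gripper_force: 0.0
top pin_knob []
top lens [([0.6811, -0.2053, 0.1173], 0.8)]
top bench_block []
top punch_stand [([0.5012, -0.1564, 0.0013], 0.95), ([0.6809, -0.2023, 0.1167], 0.17)]
top dapping_cube [([0.4048, -0.4345, -0.0001], 0.59), ([0.3846, -0.2935, -0.0007], 0.59)]
scene pin_knob [([0.6808, -0.0916, 0.1386], 0.44)]
scene lens [([0.6781, -0.2053, 0.1195], 0.75)]
scene bench_block [([0.4799, 0.0798, -0.0023], 0.57), ([0.717, -0.3481, 0.0035], 0.46)]
scene punch_stand [([0.5, -0.1594, 0.0002], 0.68)]
scene dapping_cube [([0.4093, -0.4291, -0.002], 0.92), ([0.3865, -0.2939, 0.0029], 0.63)]
```

View pics/c2.png

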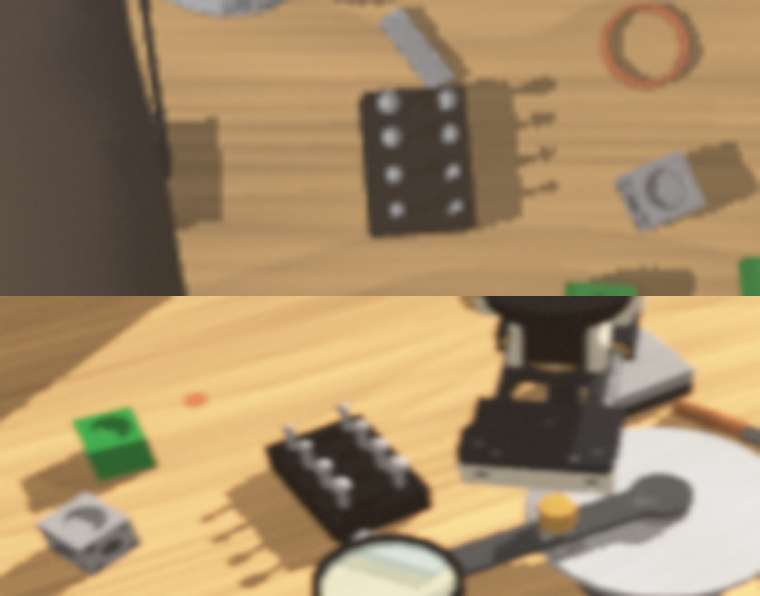

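The lens arm is aside with the pin home. The steel cube is at about top (427,244) and scene (193,247), clear in both views. Next I fit the silhouettes of the cube and the block.

```bash
cat > fit.py <<'E'
from h import *
from scipy.optimize import minimize
def mask(img,c,r,smax=70,vmin=70):
    hsv=cv2.cvtColor(img,cv2.COLOR_BGR2HSV)
    m=((hsv[...,1]<smax)&(hsv[...,2]>vmin)).astype(np.uint8)
    w=np.zeros_like(m);x,y=c;w[y-r:y+r,x-r:x+r]=1;m*=w
    n,l,s,_=cv2.connectedComponentsWithStats(m)
    i=1+np.argmax(s[1:,4]);m=(l==i).astype(np.uint8)
    h,_=cv2.findContours(m,cv2.RETR_EXTERNAL,cv2.CHAIN_APPROX_NONE);cv2.drawContours(m,h,-1,1,-1);return m
def fit(views,half,z0,z1,p0):
    K=4; M=[cv2.resize(m,None,fx=K,fy=K,interpolation=0) for _,m in views]
    def cost(p,full=False):
        ca,sa=np.cos(p[2]),np.sin(p[2]);o=0;L=[]
        for (f,_),m in zip(views,M):
            X=[[p[0]+ca*a*half-sa*b*half,p[1]+sa*a*half+ca*b*half,z] for z in(z0,z1) for a in(-1,1) for b in(-1,1)]
            uv=(proj(f,X)+.5)*K-.5
            h=cv2.convexHull((uv*16).round().astype(np.int32).reshape(-1,1,2))
            d=np.zeros_like(m);cv2.fillConvexPoly(d,h,1,shift=4)
            i=(d&m).sum()/(d|m).sum();o+=1-i;L.append(i)
        return L if full else o
    best=min((minimize(cost,[p0[0],p0[1],y],method="Nelder-Mead",options=dict(initial_simplex=[[p0[0],p0[1],y],[p0[0]+.01,p0[1],y],[p0[0],p0[1]+.01,y],[p0[0],p0[1],y+.2]])) for y in np.arange(-.8,.8,.2)),key=lambda r:r.fun)
    return best.x.round(4),np.round(cost(best.x,True),3)
E
python3 - <<'E'
from fit import *
F={c:cams.grab_frame(c) for c in("top","scene")}
I={n:cv2.imread(f"pics/{n}.png") for n in("top0","scene0","top1","scene1")}
T=(F["top"],mask(I["top1"],(427,244),16));S=(F["scene"],mask(I["scene1"],(194,247),17))
for n,v in(("T",[T]),("S",[S]),("TS",[T,S])): print("cube",n,fit(v,.0225,0,.045,[.477,-.344]))
# height of cup centre check: net both views
B=(F["top"],mask(I["top0"],(295,243),20,60,50))
print(T[1].sum(),S[1].sum(),B[1].sum())
for z in(.0,.02,.035): print("block",z,fit([B],.04,z,.04,[.48,.08]))
E
```

```text
cube T (array([ 0.4776, -0.3466,  0.3975]), array([0.944]))
cube S (array([ 0.4752, -0.3457,  0.3123]), array([0.91]))
cube TS (array([ 0.4772, -0.3462, -1.1966]), array([0.939, 0.896]))
258 493 636
block 0.0 (array([0.4818, 0.0779, 0.0783]), array([0.942]))
block 0.02 (array([ 0.4806,  0.0775, -1.4952]), array([0.955]))
block 0.035 (array([0.4801, 0.077 , 0.0955]), array([0.958]))
```

```bash
python3 -m creep '{"translation":[[-14,-17,-3],[-14,-17,-3],[-14,-17,-3],[-14,-17,-3],[-14,-17,-3],[-14,-17,-3],[-14,-17,-3],[-14,-17,-3]],"spin":[-0.143,-0.143,-0.143,-0.143,-0.143,-0.143,-0.143,-0.143],"gripper":[0.72,0.72,0.72,0.72,0.72,0.72,0.72,0.72]}'; python3 -m creep '{"translation":[[-14,-17,-6],[-14,-17,-6],[-14,-17,-6],[-14,-17,-6],[-14,-17,-6],[-14,-17,-6],[-14,-17,-6],[0,0,0]],"spin":[-0.143,-0.143,-0.143,-0.143,-0.143,-0.143,-0.143,0],"gripper":[0.72,0.72,0.72,0.72,0.72,0.72,0.72,0.72]}'; python3 -m creep '{"translation":[[0,0,0],[0,0,0]],"spin":[0,0],"gripper":[0.72,0.72]}'
python3 - <<'E'
from fit import *
F={c:cams.grab_frame(c) for c in("top","scene")}
for c in F: cv2.imwrite(f"pics/{c}2.png",F[c]["img"][:,:,::-1])
I=[cv2.imread(f"pics/{c}2.png") for c in F]
B=(F["top"],mask(I[0],(295,243),20,60,50));C=(F["scene"],mask(I[1],(343,187),24,60,60))
print(B[1].sum(),C[1].sum())
for z in(.02,.035): 
  for n,v in(("T",[B]),("S",[C]),("TS",[B,C])):print("block",n,z,fit(v,.04,z,.04,[.48,.08]))
for c in F:
    for l in("bench_block","punch_stand"):
        print(c,l,[(np.round(d["centre"],4).tolist(),round(d["confidence"],2)) for d in nets.pinpoint(c,l)])
print(ray(F["top"],[[424,210]],.012))
cv2.imwrite("pics/c3.png",np.hstack([cv2.resize(I[0][200:280,260:460],(400,160)),cv2.resize(I[1][150:290,160:400],(400,160)) ]) if 0 else np.vstack([cv2.resize(I[0][195:275,260:450],(665,280),interpolation=2),cv2.resize(I[1][160:270,150:400],(665,292),interpolation=2)]))
E
```

```text
t: 9.9
eef_pos: [0.5729, -0.225, 0.2056]
ee_rot: [-3.142, -0.0, -0.199]
force: [0.3, -0.2, 0.3]
width: 0.063
gripper_force: 0.0
t: 10.7
eef_pos: [0.4735, -0.3445, 0.1628]
ee_rot: [3.14, 0.001, -1.2]
force: [0.6, 0.6, 0.1]
width: 0.063
gripper_force: 0.0
t: 10.9
eef_pos: [0.4761, -0.3432, 0.1639]
ee_rot: [-3.141, -0.001, -1.192]
force: [-0.1, 0.7, -0.0]
width: 0.0629
gripper_force: 0.0
637 781
block T 0.02 (array([0.4809, 0.0775, 0.0762]), array([0.957]))
block S 0.02 (array([0.4832, 0.0762, 0.0742]), array([0.938]))
block TS 0.02 (array([0.4817, 0.0772, 0.0894]), array([0.951, 0.924]))
block T 0.035 (array([ 0.4802,  0.0773, -1.4823]), array([0.96]))
block S 0.035 (array([0.4898, 0.0735, 0.0411]), array([0.868]))
block TS 0.035 (array([0.4812, 0.0765, 0.0726]), array([0.949, 0.797]))
top bench_block [([0.4829, 0.0804, -0.0008], 0.61)]
top punch_stand [([0.5012, -0.1563, 0.0014], 0.42), ([0.6843, -0.0864, 0.1382], 0.41)]
scene bench_block [([0.4779, 0.081, 0.0005], 0.66)]
scene punch_stand [([0.4991, -0.1602, -0.001], 0.76), ([0.5954, -0.3469, -0.0034], 0.27)]
[[ 0.59465862 -0.34871524  0.012     ]]
```

View pics/c3.png

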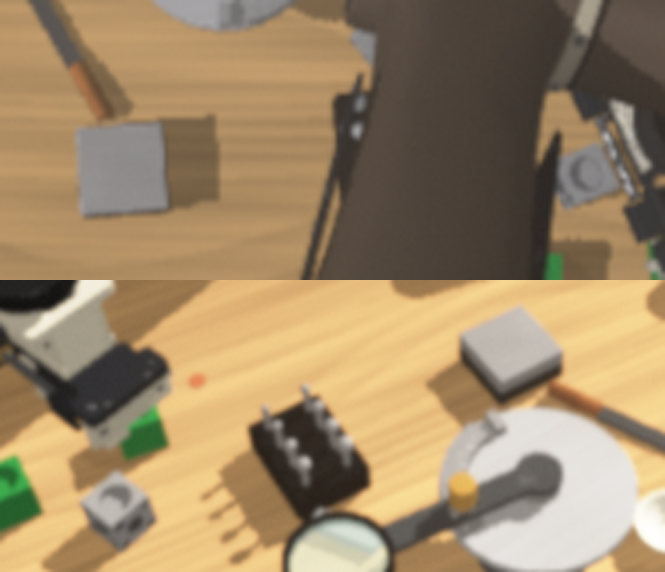

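The cube lies at scene (193,247) under the gripper, with free room for both fingers, and the block is clear in both views. Descending, with a pause low down to check.

```bash
python3 -m creep '{"translation":[[1,-2.5,-30],[0,0,-30],[0,0,-30],[0,0,-20],[0,0,-20],[0,0,-15],[0,0,-10],[0,0,0]],"spin":[0,0,0,0,0,0,0,0],"gripper":[0.72,0.72,0.72,0.72,0.72,0.72,0.72,0.72]}'; python3 -m creep '{"translation":[[0,0,0],[0,0,0],[0,0,0],[0,0,0],[0,0,0]],"spin":[0,0,0,0,0],"gripper":[0,0,0,0,0]}' 50
```

```text
t: 12.0
eef_pos: [0.4758, -0.3455, 0.0073]
ee_rot: [3.14, 0.002, -1.194]
force: [-0.0, 0.7, 0.7]
width: 0.0634
gripper_force: 0.0
t: 12.5
eef_pos: [0.4775, -0.3462, 0.0096]
ee_rot: [-3.14, -0.002, -1.193]
force: [0.9, 2.1, 4.8]
width: 0.0445
gripper_force: 49.9
```

```bash
python3 -m creep '{"translation":[[0,0,8],[0,0,20],[0,0,25],[0,0,30],[0,0,30],[0,0,25],[0,0,0]],"spin":[0,0,0,0,0,0,0],"gripper":[0,0,0,0,0,0,0]}'; python3 -m creep '{"translation":[[1,25,0],[1,35,0],[1,40,0],[2,40,0],[2,40,0],[2,40,0],[2,40,0],[2,25,0]],"spin":[-0.04,-0.04,-0.04,-0.04,-0.04,-0.04,-0.03,-0.03],"gripper":[0,0,0,0,0,0,0,0]}'; python3 -m creep '{"translation":[[0,15,0],[0,6,0],[0,0,0],[0,0,0]],"spin":[0,0,0,0],"gripper":[0,0,0,0]}'
```

```text
t: 13.2
eef_pos: [0.4775, -0.3464, 0.1498]
ee_rot: [-3.138, -0.003, -1.194]
force: [-0.1, -0.0, -6.3]
width: 0.0447
gripper_force: 49.9
t: 14.0
eef_pos: [0.4876, -0.0588, 0.1448]
ee_rot: [3.138, 0.001, -1.495]
force: [-0.1, -0.3, -6.6]
width: 0.0446
gripper_force: 49.9
t: 14.4
eef_pos: [0.4887, -0.0405, 0.1458]
ee_rot: [3.14, -0.0, -1.494]
force: [0.7, 0.2, -6.2]
width: 0.0448
gripper_force: 49.9
```

```bash
python3 -m creep '{"translation":[[1.5,0.5,-25],[0,0,-25],[0,0,-25],[0,0,-20],[0,0,-15],[0,0,-10],[0,0,-6],[0,0,0]],"spin":[0,0,0,0,0,0,0,0],"gripper":[0,0,0,0,0,0,0,0]}'; python3 -m creep '{"translation":[[0,0,0],[0,0,0]],"spin":[0,0],"gripper":[0,0]}'; python3 - <<'E'
from h import *
F={c:cams.grab_frame(c) for c in("top","scene")}
for c in F:
    cv2.imwrite(f"pics/{c}3.png",F[c]["img"][:,:,::-1])
    for l in("bench_block","punch_stand","dapping_cube"):
        print(c,l,[(np.round(d["centre"],4).tolist(),round(d["confidence"],2)) for d in nets.pinpoint(c,l)])
I=[F[c]["img"][:,:,::-1] for c in F]
cv2.imwrite("pics/c4.png",np.vstack([cv2.resize(I[0][195:275,260:450],(665,280),interpolation=2),cv2.resize(I[1][160:270,180:430],(665,292),interpolation=2)]))
E
```

```text
t: 15.2
eef_pos: [0.4907, -0.0399, 0.02]
ee_rot: [3.14, -0.0, -1.494]
force: [-0.2, 0.6, -6.3]
width: 0.0448
gripper_force: 49.9
t: 15.4
eef_pos: [0.4916, -0.0393, 0.0213]
ee_rot: [-3.14, 0.0, -1.494]
force: [0.4, 0.1, -5.2]
width: 0.0449
gripper_force: 49.9
top bench_block [([0.4826, 0.0785, -0.0024], 0.57), ([0.6848, 0.3619, -0.0007], 0.26)]
top punch_stand [([0.5011, -0.1556, 0.001], 0.76)]
top dapping_cube [([0.4046, -0.433, 0.0029], 0.68), ([0.3868, -0.292, 0.0016], 0.55), ([0.7116, -0.3522, 0.0011], 0.48)]
scene bench_block [([0.4802, 0.0792, -0.0014], 0.87), ([0.7126, -0.3478, -0.002], 0.66)]
scene punch_stand [([0.5006, -0.1615, 0.0002], 0.57)]
scene dapping_cube [([0.4087, -0.4283, -0.0001], 0.95), ([0.3837, -0.2954, -0.0022], 0.76), ([0.4938, -0.0394, 0.0143], 0.41)]
```

View pics/c4.png

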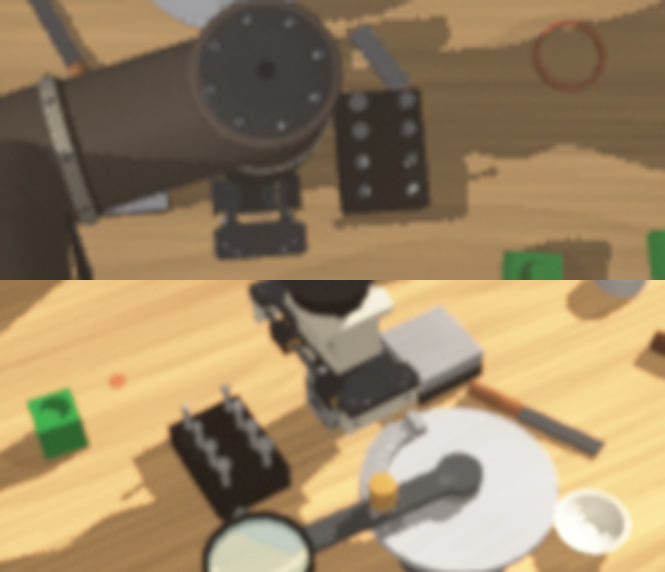

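The gripper holds the cube in the gap at scene (317,195), between the block and the stand and clear of the magnifier. Lowering slowly.

```bash
python3 -m creep '{"translation":[[-0.5,-0.5,-4],[0,0,-3],[0,0,-2],[0,0,-1],[0,0,0]],"spin":[0,0,0,0,0],"gripper":[0,0,0,0,0]}';  python3 -m creep '{"translation":[[0,0,-1],[0,0,-0.5],[0,0,0],[0,0,0]],"spin":[0,0,0,0],"gripper":[0,0,0,0]}'
```

```text
t: 16.3
eef_pos: [0.4903, -0.0399, 0.0103]
ee_rot: [3.141, -0.0, -1.494]
force: [0.6, -0.8, -5.8]
width: 0.0447
gripper_force: 49.9
t: 16.7
eef_pos: [0.4906, -0.0398, 0.0095]
ee_rot: [-3.141, 0.0, -1.494]
force: [-3.1, 1.5, 5.0]
width: 0.0449
gripper_force: 49.9
```

```bash
python3 -m creep '{"translation":[[0,0,0],[0,0,0],[0,0,0],[0,0,0],[0,0,0]],"spin":[0,0,0,0,0],"gripper":[0.65,0.7,0.7,0.7,0.7]}'; python3 -m creep '{"translation":[[0,0,15],[0,0,30],[0,0,40],[0,0,40],[0,0,40],[0,0,0]],"spin":[0,0,0,0,0,0],"gripper":[0.7,0.7,0.7,0.7,0.7,0.7]}'; python3 -m creep '{"translation":[[0,45,0],[0,45,0],[0,45,0],[0,45,0],[0,45,0],[0,45,0],[0,0,0],[0,0,0]],"spin":[0,0,0,0,0,0,0,0],"gripper":[0.7,0.7,0.7,0.7,0.7,0.7,0.7,0.7]}'
python3 - <<'E'
from fit import *
F={c:cams.grab_frame(c) for c in("top","scene")}
for c in F: 
    cv2.imwrite(f"pics/{c}4.png",F[c]["img"][:,:,::-1])
    for l in("bench_block","punch_stand","dapping_cube","pin_knob","lens"):
        print(c,l,[(np.round(d["centre"],4).tolist(),round(d["confidence"],2)) for d in nets.pinpoint(c,l)])
I=[cv2.imread(f"pics/{c}4.png") for c in F]
p=[proj(F[c],[[.49,-.04,.03]])[0].round().astype(int) for c in F];print(p)
V=[(F[c],mask(i,q,18,70,60)) for c,i,q in zip(F,I,p)];print([v[1].sum() for v in V])
for v in([V[0]],[V[1]],V): print("cube",fit(v,.0225,0,.045,[.49,-.04]))
cv2.imwrite("pics/c5.png",np.vstack([cv2.resize(I[0][195:275,260:450],(665,280),interpolation=2),cv2.resize(I[1][160:270,180:430],(665,292),interpolation=2)]))
E
```

```text
t: 17.2
eef_pos: [0.4906, -0.0399, 0.009]
ee_rot: [-3.141, 0.0, -1.494]
force: [-0.5, -1.0, 0.4]
width: 0.0612
gripper_force: 0.0
t: 17.8
eef_pos: [0.4938, -0.0395, 0.1797]
ee_rot: [-3.132, 0.001, -1.493]
force: [0.5, 0.6, -0.2]
width: 0.0614
gripper_force: 0.0
t: 18.6
eef_pos: [0.49, 0.2309, 0.1732]
ee_rot: [3.141, -0.001, -1.492]
force: [-0.1, 0.3, -0.1]
width: 0.0614
gripper_force: 0.0
top bench_block [([0.4823, 0.0805, 0.0001], 0.98)]
top punch_stand [([0.5008, -0.1572, -0.0016], 0.91)]
top dapping_cube [([0.49, -0.0393, -0.0009], 0.8), ([0.3826, -0.2939, 0.0002], 0.64), ([0.4073, -0.4342, 0.0017], 0.55)]
top pin_knob [([0.685, -0.0854, 0.1404], 0.41)]
top lens [([0.6818, -0.2043, 0.1159], 0.71)]
scene bench_block [([0.4795, 0.0806, -0.0021], 0.95), ([0.7323, 0.1065, -0.0026], 0.47)]
scene punch_stand [([0.4991, -0.1615, -0.0035], 0.63)]
scene dapping_cube [([0.4932, -0.0364, 0.0027], 0.87), ([0.3869, -0.2925, 0.0025], 0.68), ([0.4098, -0.4275, 0.0012], 0.67)]
scene pin_knob [([0.6829, -0.0891, 0.1391], 0.46)]
scene lens [([0.6791, -0.2035, 0.1193], 0.59), ([0.6836, 0.3704, -0.0015], 0.33), ([0.7327, 0.1036, -0.0008], 0.27)]
[array([331, 240]), array([305, 203])]
[np.uint64(215), np.uint64(400)]
cube (array([ 0.4919, -0.0401, -1.4899]), array([0.921]))
cube (array([ 0.4911, -0.0393, -0.0766]), array([0.876]))
cube (array([ 0.4921, -0.0398,  0.0706]), array([0.92 , 0.864]))
```

View pics/c5.png

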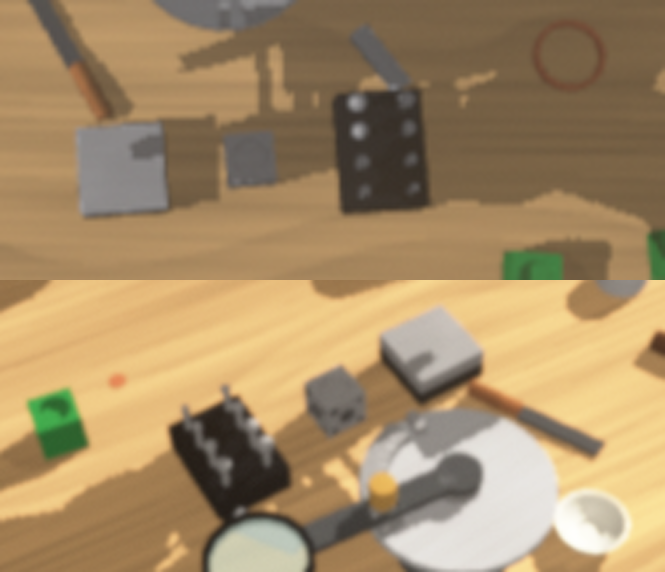

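The cube stands upright at about (0.491,-0.040), midway and square, at top (331,240). The lens arm is aside and the knob is at home height. Handing in.

```bash
python3 -c "
from station import arm;print(arm.job_done())"
```

```text
the job is handed in; nothing more can be done
None
```

The job is handed in, with no verdict returned: the lens arm is pinned at its second station, and by the camera measurements the cube stands cup up within about 2 mm of midway and square to the block.

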